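Unstack the serving pots and lay them out for a pasta supper

TASK

The serving pots came to the table in two stacks. Take the stacks apart and set each piece upright in the middle of its own place: the round stoneware sauce pot on the cork trivet, the square oak salt box on the slate tile, the oblong butter dish on the wooden serving board and the little aluminium cheese tin on the pasta plate. Do not let any of them drop, and do not push the salt mill or the glass bowl about.

Things in the scene. Friction and masses are not known exactly. Their poses are not given: they have to be found in the camera images.
- sauce_pot: Round grey-brown stoneware sauce pot with a flat cork lid flush to its edge, 64 mm in diameter, 40 mm high overall, about 0.2 kg. A lower piece of one of the two stacks. The lid does not come off. Origin: centre of its underside, z up.
- salt_box: Square oak salt box with a flat lid that does not come off, 56 x 56 mm and 40 mm high overall, about 0.12 kg; its sides are parallel to its x and y axes. A lower piece of one of the two stacks. Origin: centre of its underside, z up.
- cheese_tin: Small round aluminium cheese tin with screw lid, 44 mm in diameter, 36 mm high, about 0.09 kg. It stands on top of the sauce pot or of the salt box. Origin: centre of its underside, z up.
- butter_dish: Small oblong white porcelain butter dish with a lid that does not come off: 60 mm long (its x axis), 36 mm wide (its y axis), 34 mm high, with a little knob 10 mm across rising to 41 mm; about 0.14 kg. It stands on top of the sauce pot or of the salt box. Origin: centre of its underside, z up.
- cork_trivet: Round cork trivet lying on the table, 120 mm in diameter, flat top 10 mm above its origin; fixed, place of the sauce pot. Origin: centre of its underside, z up.
- slate: Square dark slate tile lying on the table, 110 x 110 mm, flat top 8 mm above its origin; fixed, place of the salt box. Origin: centre of its underside, z up.
- board: Oblong pale wooden serving board lying on the table, 150 mm long (x axis), 95 mm wide (y axis), flat top 12 mm above its origin; fixed, place of the butter dish. Origin: centre of its underside, z up.
- pasta_plate: Round grey-brown stoneware pasta plate, 200 mm across the rim, rim 22 mm high; its flat inner floor (about 120 mm across) lies 6 mm above its origin; fixed, place of the cheese tin. Origin: centre of its underside, z up.
- salt_mill: Upright electric aluminium salt mill, 54 mm in diameter, 180 mm tall, loose, with a black toggle switch; a bystander at a far corner, not to be disturbed. Origin: centre of its underside, z up.
- glass_bowl: Clear glass bowl, 120 mm across the rim, 55 mm high, loose; a bystander at the other far corner, not to be disturbed. Origin: centre of its underside, z up.
Mind the look-alikes: they are no part of the job. Leave any pink look-alike of the cheese_tin alone. Leave any blue look-alike of the board alone.

How it is judged:
At the end, for the whole second after the job is handed in: Each of the four pieces stands upright (within 0.1 rad) on its own place, its centre within 15 mm horizontally of the centre of that place and its underside within 4 mm of that place's top (the plate's inner floor), at rest and released (horizontal distance between sauce_pot and cork_trivet below 0.015 m and z of sauce_pot in the frame of cork_trivet between 0.006 and 0.014 m and angle between each of sauce_pot, salt_box, butter_dish, cheese_tin's own z axis and vertical below 0.1 rad and linear speed of each of sauce_pot, salt_box, butter_dish, cheese_tin below 0.02 m/s and angular speed of each of sauce_pot, salt_box, butter_dish, cheese_tin below 0.2 rad/s and horizontal distance between salt_box and slate below 0.015 m and z of salt_box in the frame of slate between 0.004 and 0.012 m and horizontal distance between butter_dish and board below 0.015 m and z of butter_dish in the frame of board between 0.008 and 0.016 m and horizontal distance between cheese_tin and pasta_plate below 0.015 m and z of cheese_tin in the frame of pasta_plate between 0.002 and 0.01 m); the robot touches nothing.
It fails at once if one of the four pieces falls freely (faster than 0.8 m/s out of the fingers: a drop of more than about 3 cm) ((linear speed of sauce_pot above 0.8 m/s and contact force between sauce_pot and the fingers below 0.01 N) or (linear speed of salt_box above 0.8 m/s and contact force between salt_box and the fingers below 0.01 N) or (linear speed of butter_dish above 0.8 m/s and contact force between butter_dish and the fingers below 0.01 N) or (linear speed of cheese_tin above 0.8 m/s and contact force between cheese_tin and the fingers below 0.01 N)).
It fails at once if the salt mill is pushed more than 25 mm or tipped (distance of salt_mill from where it was at the start of the episode above 0.025 m or angle between salt_mill's own z axis and vertical above 0.35 rad).
It fails at once if the glass bowl is pushed more than 25 mm or tipped (distance of glass_bowl from where it was at the start of the episode above 0.025 m or angle between glass_bowl's own z axis and vertical above 0.35 rad).
It also fails if it takes over 104 s, if anything falls off the work surface, if the arm or the gripper's body presses on something with over 40 N, if the wrist force passes 120 N, or if a joint passes its speed limit or range.

ROBOT

A 7-joint arm with a two-finger parallel gripper is mounted at the origin on the work surface. World frame = base frame: x ahead of the robot, y to its left, z up, the work surface at z = 0. Lengths are in m, angles in rad, forces in N, time in s.
With the tool pointing down it reaches from about 0.425 to 0.875 m from the base axis. Payload 4.7 kg.
Tool frame: the origin (TCP) lies at the very end of the fingers, on their centre line; the grasp point (between the pads) lies behind it (ctrl.tcp_to_grasp is the y of the grasp point in the tool frame, in m); y points along the fingers, x is the direction in which the jaws open and shut, and the axes are right-handed (so a half turn about y gives the same grasp; the last joint's range is limited). The gripper opens to 87 mm and grips with 3 to 60 N. Pads are 19 mm wide; open, the fingers measure 117 mm over their backs; the gripper's body (75 mm by 190 mm) begins 51 mm behind the grasp point.
Start: joints at [1.273, 0.321, -0.07, 1.45, 0.023, 1.371, -0.057], TCP at [0.199, -0.619, 0.223] pointing down, gripper open.
Joint ranges: [-2.86, 2.86], [-0.3, 2.09], [-1.38, 1.24], [0.06, 2.45], [-1.56, 4.7], [0.09, 2.05], [-2.69, 2.69]. Speed limits (rad/s): [2.57, 2.57, 3.14, 3.14, 3.14, 3.14, 3.14].

INTERFACE

Orientations are given as a rotation vector (axis times angle).
In Python, from bench import ctrl, get_image, workorder gives the robot as it stands.
- The arm moves only by the tool drive_tool, never from a script. Its argument "increments" is text: rows parted by semicolons, each of 5 numbers parted by spaces: the shift along the tool's x, y, z in mm, then the turn about the tool's y in degrees, then the closure in counts, from 0 (fully open) to 255 (shut). In form: tx ty tz yaw fingers; .... A call has 1 to 20 rows; each row shifts and turns the commanded pose from where the row before left it, along the tool's axes as they then stand; what a row does not reach is not made up. A row lasts 1/8 s, in which the tool goes at most 62.5 mm and 10.7 degrees, less where a joint would pass 70% of its speed; a pose out of reach is approached as far as the arm can. A call is refused whole if a number of a shift passes 62.5 or a number of a turn 10.7, either way. A call with a gripper value outside its range is refused whole. The fingers move at their own pace and stop on an object; "squeeze" is the grip in N (left out, the last holds). Time passes only in rows, so rows that do not move let the fingers close. It gives the time, the measured TCP pose, the force and the opening at its end, in the units of the state.
- ctrl.get_state(): the state, without advancing time (a new reading comes with each control period).
- get_image(name): name is "scene" or "top"; returns a dict with "img" (480x640x3 uint8, red, green, blue), "mtx" (3x3 intrinsics, pixels), "k1" (the pictures are not rectified: a ray, as slopes to the right and down, at radius r is drawn at 1 + k1 r^2 times it, then the intrinsics apply), "camera_from_world" (4x4, takes a point from world to camera coordinates). Camera axes: x right, y up, looking along -z (the intrinsics and any distortion apply to the point x, -y, -z); pixel columns grow to the right and rows downward; lengths in m; the calibration is good to about 2 mm. A picture is of the moment at which its call begins. There is no depth.
- workorder.close_job(): hands the job in, once; it reports no verdict.
The state is a dict: "time": time; "joint_positions": joint angles; "qd": joint speeds; "joint_torque": joint torques, N m; "position": TCP position; "tool_rot": TCP orientation; "ft_force": force on the tool from outside, world axes, zero at the start; "torque": the same for the moment, N m; "grip_width": opening from 0.0 (shut) to 1.0 (fully open).
Only numpy, scipy, OpenCV 4.12 (cv2) and the standard library are available. Lean on these libraries where they do the work, as an engineer would, in place of code of your own. Each camera call takes 0.05 s, during which the arm holds its last target.

## Working session

There is one attempt and no reset: what is moved stays moved. The work goes in short steps, Python scripts to look and compute and a tool call to move; the robot and the scene stay as the last step left them, time stands still between calls to the robot, and variables do not carry over. Pictures are saved under pics/ and viewed, and the job is handed in when it is done.

Besides the shell and the picture viewer there is one more tool, called after "Request:" as name(argument=value, ...), one argument or row to a line, values as JSON. drive_tool: Moves the arm, as the interface text tells. Its arguments: {"type":"object","properties":{"increments":{"type":"string"},"squeeze":{"type":"number"}},"required":["increments"]}

```bash
ls; mkdir -p pics; cat > h.py <<'E'
import numpy as np,cv2
from bench import ctrl,get_image,workorder
def grab(n,f):
    d=get_image(n); cv2.imwrite(f,cv2.cvtColor(d['img'],cv2.COLOR_RGB2BGR)); np.savez(f[:-4]+'.npz',**d); return d
def pix2w(d,u,v,z):
    K=d['mtx'];T=d['camera_from_world'];k=float(d['k1'])
    a=np.array([(u-K[0,2])/K[0,0],(v-K[1,2])/K[1,1]]);b=a.copy()
    for _ in range(50): b=a/(1+k*(b@b))
    r=T[:3,:3].T@np.array([b[0],-b[1],-1]);o=-T[:3,:3].T@T[:3,3]
    return o+r*(z-o[2])/r[2]
def w2pix(d,p):
    K=d['mtx'];T=d['camera_from_world'];k=float(d['k1'])
    c=T[:3,:3]@np.array(p)+T[:3,3]; b=np.array([c[0],-c[1]])/-c[2]; b=b*(1+k*(b@b))
    return K[0,0]*b[0]+K[0,2],K[1,1]*b[1]+K[1,2]
E
python3 - <<'E'
from h import *
for n in('scene','top'):
    d=grab(n,f'pics/{n}0.png'); print(d['mtx'],d['k1'],d['camera_from_world'])
s=ctrl.get_state();print(s, ctrl.tcp_to_grasp)
E
```

```text
pics
[[580.9113437    0.         315.46136656]
 [  0.         580.9113437  235.88779873]
 [  0.           0.           1.        ]] -0.13212456194074276 [[-0.87538673  0.48322206 -0.0139468   0.39794089]
 [-0.33913014 -0.59328388  0.7300719   0.11037156]
 [ 0.34451243  0.64382504  0.683228   -1.42067513]
 [ 0.          0.          0.          1.        ]]
[[500.14049054   0.         321.00745724]
 [  0.         500.14049054 245.27374384]
 [  0.           0.           1.        ]] 0.027851556435717063 [[ 4.50342241e-03 -9.99989860e-01 -1.58366515e-06 -2.73024598e-03]
 [ 9.96524233e-01  4.48768334e-03  8.31824122e-02 -4.56304439e-01]
 [-8.31815616e-02 -3.76183700e-04  9.96534338e-01 -1.13274776e+00]
 [ 0.00000000e+00  0.00000000e+00  0.00000000e+00  1.00000000e+00]]
{'time': 0.1, 'joint_positions': array([ 1.27311526,  0.32178971, -0.07007315,  1.45155498,  0.02257649,
        1.3708071 , -0.05688551]), 'qd': array([-1.10475894e-03, -2.41526475e-03, -6.02989411e-05, -3.83079856e-03,
       -1.44371513e-03,  1.27398784e-03,  3.97063878e-04]), 'joint_torque': array([ 3.32380114e-05, -4.92570949e+01, -4.05798666e-01, -3.13396311e+01,
       -6.42091711e-02,  3.95317865e-02,  8.52245557e-05]), 'position': array([ 0.1991913 , -0.61820003,  0.22154328]), 'tool_rot': array([-1.33971544,  0.9775858 , -0.97513938]), 'ft_force': array([0.17342828, 0.60528587, 0.01950701]), 'torque': array([ 0.03990111, -0.00254259, -0.04787198]), 'grip_width': 1.0016547002775806} -0.0187
```

View pics/scene0.png

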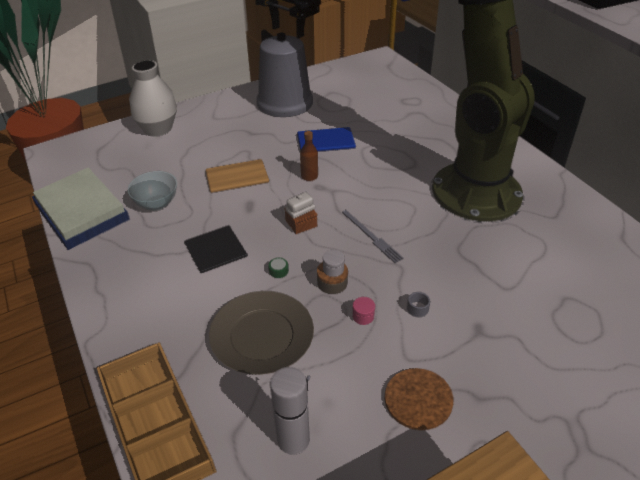

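View pics/top0.png

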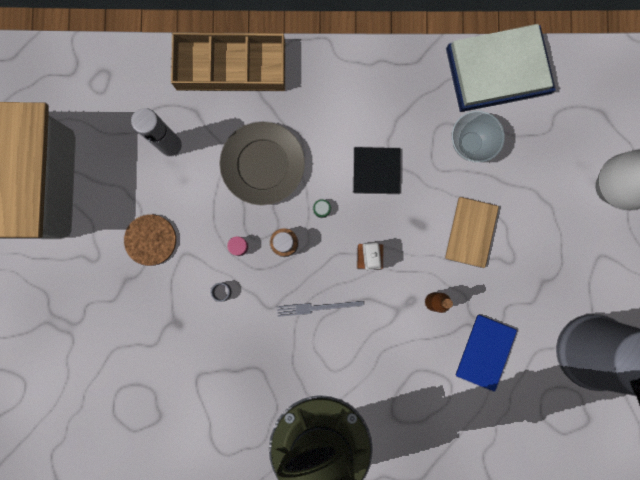

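```bash
python3 - <<'E'
from h import *
t=cv2.imread('pics/top0.png');s=cv2.imread('pics/scene0.png')
def crop(i,x,y,w,h,k): return cv2.resize(i[y:y+h,x:x+w],None,fx=k,fy=k,interpolation=cv2.INTER_CUBIC)
cv2.imwrite('pics/c1.png',crop(t,200,190,200,120,4))
cv2.imwrite('pics/c2.png',crop(s,230,180,160,120,5))
cv2.imwrite('pics/c3.png',crop(s,200,0,440,240,1.8))
d=dict(np.load('pics/top0.npz'));print(w2pix(d,[0.199,-0.619,.22]),w2pix(d,[0,0,0]))
d=dict(np.load('pics/scene0.npz'));print(w2pix(d,[0.199,-0.619,.22]),w2pix(d,[0,0,0]))
E
```

```text
(np.float64(657.6690687161356), np.float64(377.54371008853116)) (np.float64(319.79652726300355), np.float64(447.6557733295838))
(np.float64(287.4743191671981), np.float64(32.25903795236414)) (np.float64(476.36207239146364), np.float64(191.26091323576514))
```

View pics/c1.png

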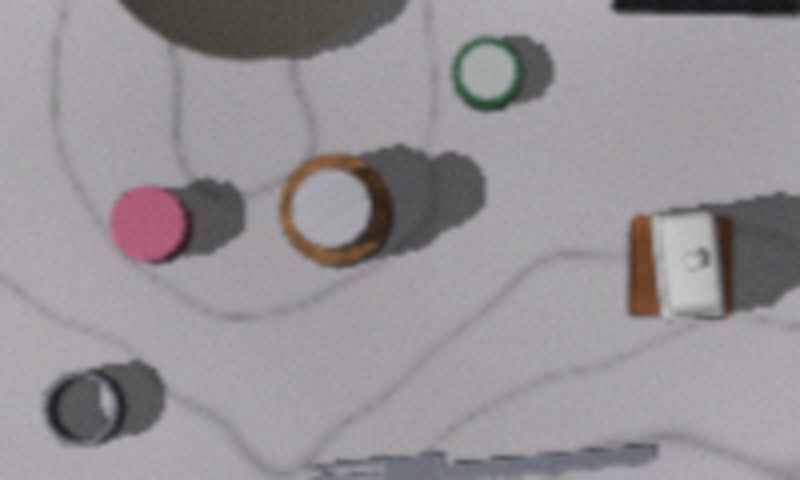

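View pics/c2.png

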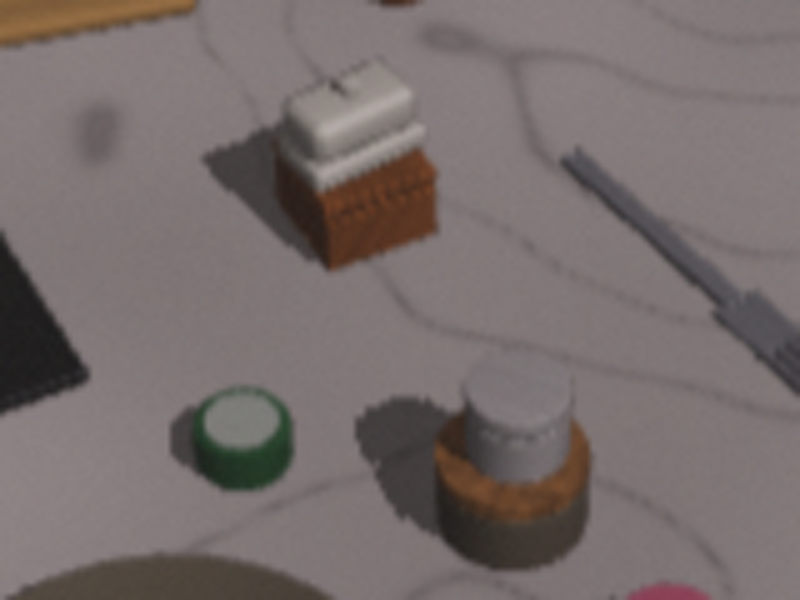

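View pics/c3.png

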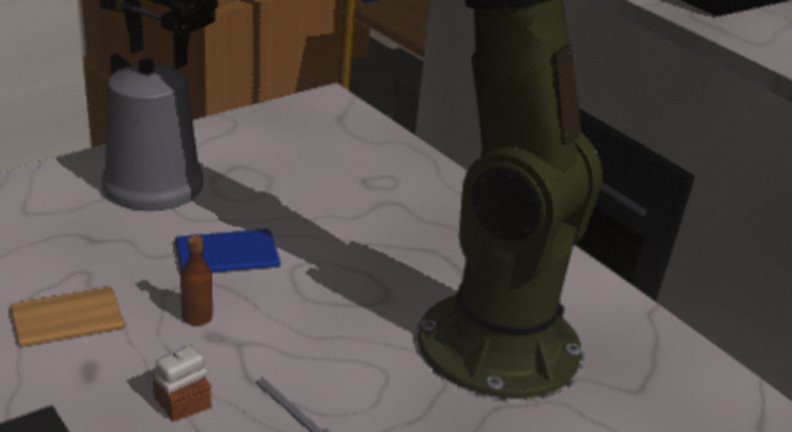

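```bash
python3 - <<'E'
from h import *
d=dict(np.load('pics/top0.npz'))
U=lambda x:200+(x+.5)/4-.5
V=lambda y:190+(y+.5)/4-.5
for n,x,y,z in [('pot',336.5,209.5,.04),('tin',331.5,208,.076),('knob',697,257,.081),('boxL',628,265,.04),('boxR',733,265,.04),('boxT',680,214,.04),('boxB',680,317,.04),('bdTL',655,214,.06),('bdTR',714,210,.07),('bdBR',724,314,.07),('bdBL',661,318,.06)]:
    print(n,pix2w(d,U(x),V(y),z).round(4))
for n,u,v,z in [('triv',150,240,.01),('plate',262.5,163,.022),('plL',221,163,.022),('plR',305,163,.022),('mill base',172,142,.0),('milltop',146,122,.18),('bowl',479,137,.055),('bottle base',432,301,.03),('wood box corner',47,102,.2),('wbc2',45,237,.2),('kettle',590,350,.1)]:
    print(n,pix2w(d,u,v,z).round(4))
for n,u,v,z in [('slate',377,170.5,.008)]+[('slc',*c,.008) for c in((354,148),(401,148),(400,193),(354,193))]+[('brd',*c,.012) for c in((459,198),(499,204),(487,267),(446,261))]:
    print(n,pix2w(d,u,v,z).round(4))
t=cv2.imread('pics/top0.png')
def crop(i,x,y,w,h,k): return cv2.resize(i[y:y+h,x:x+w],None,fx=k,fy=k,interpolation=cv2.INTER_CUBIC)
cv2.imwrite('pics/c4.png',crop(t,340,140,180,140,4.2))
cv2.imwrite('pics/c5.png',crop(t,110,100,200,150,4))
E
```

```text
pot [0.4616 0.0836 0.04  ]
tin [0.4592 0.0837 0.076 ]
knob [ 0.4329 -0.1158  0.081 ]
boxL [ 0.4309 -0.0812  0.04  ]
boxR [ 0.4312 -0.1403  0.04  ]
boxT [ 0.4599 -0.1106  0.04  ]
boxB [ 0.4017 -0.1104  0.04  ]
bdTL [ 0.4581 -0.0948  0.06  ]
bdTR [ 0.4596 -0.1264  0.07  ]
bdBR [ 0.4024 -0.1316  0.07  ]
bdBL [ 0.4004 -0.0979  0.06  ]
triv [0.4675 0.3953 0.01  ]
plate [0.6475 0.1363 0.022 ]
plL [0.6469 0.2326 0.022 ]
plR [0.648  0.0374 0.022 ]
mill base [0.7023 0.3541 0.    ]
milltop [0.6901 0.3523 0.18  ]
bowl [ 0.7007 -0.357   0.055 ]
bottle base [ 0.3304 -0.2516  0.03  ]
wood box corner [0.7215 0.5393 0.2   ]
wbc2 [0.4548 0.531  0.2   ]
kettle [ 0.233  -0.5625  0.1   ]
slate [ 0.6343 -0.1316  0.008 ]
slc [ 0.688  -0.0775  0.008 ]
slc [ 0.6884 -0.1883  0.008 ]
slc [ 0.581  -0.1852  0.008 ]
slc [ 0.5806 -0.0775  0.008 ]
brd [ 0.5689 -0.3217  0.012 ]
brd [ 0.555 -0.414  0.012]
brd [ 0.4084 -0.3829  0.012 ]
brd [ 0.4218 -0.2892  0.012 ]
```

View pics/c4.png

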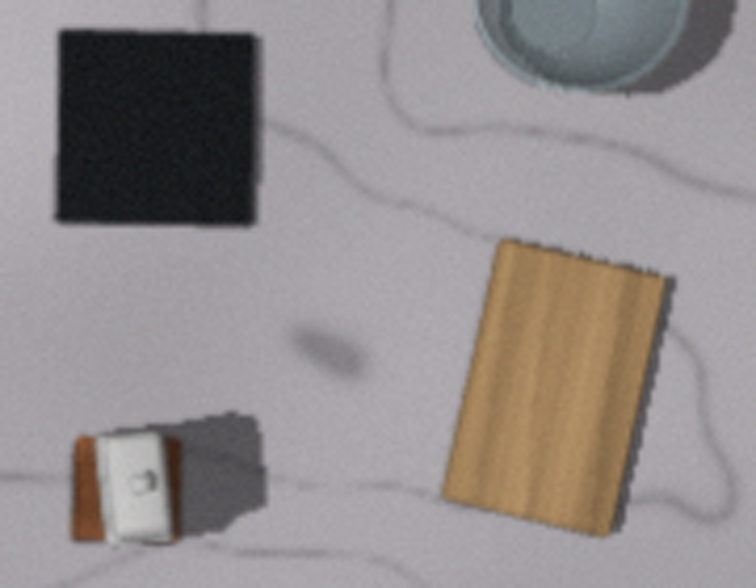

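View pics/c5.png

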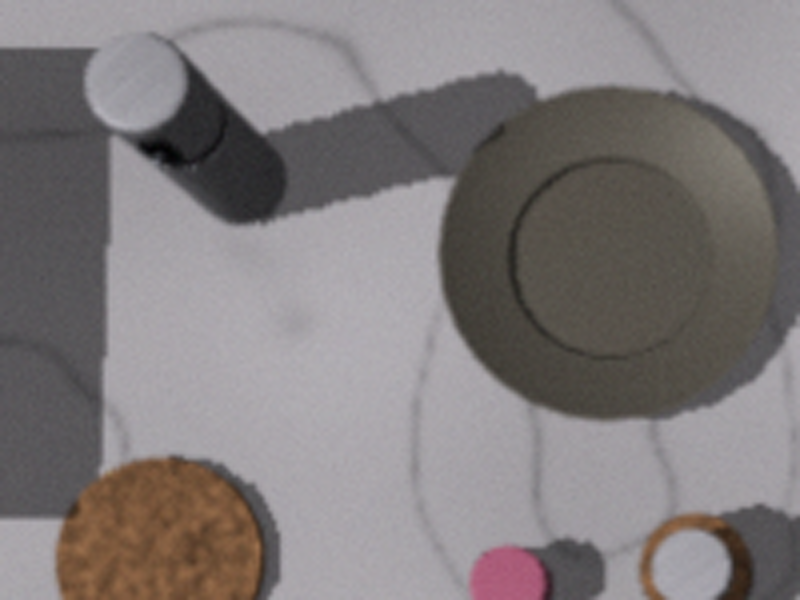

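```bash
cat > ov.py <<'E'
from h import *
def circ(x,y,z,r): return [(x+r*np.cos(a),y+r*np.sin(a),z) for a in np.linspace(0,2*np.pi,61)]
def rect(x,y,z,l,w,yaw):
    c,s=np.cos(np.radians(yaw)),np.sin(np.radians(yaw)); P=[(l/2,w/2),(l/2,-w/2),(-l/2,-w/2),(-l/2,w/2),(l/2,w/2)]
    return [(x+c*a-s*b,y+s*a+c*b,z) for a,b in P]
def draw(f,shapes,box,k,out):
    d=dict(np.load(f[:-4]+'.npz')); i=cv2.imread(f); x,y,w,h=box
    i=cv2.resize(i[y:y+h,x:x+w],None,fx=k,fy=k,interpolation=cv2.INTER_CUBIC)
    for s,col in shapes:
        q=np.array([w2pix(d,p) for p in s]); q=(q+.5-[x,y])*k-.5
        cv2.polylines(i,[np.round(q*8).astype(int)],False,col,1,cv2.LINE_AA,3)
    cv2.imwrite(out,i)
E
cat > o1.py <<'E'
from ov import *
Y=(0,255,255);G=(0,255,0);M=(255,0,255)
pot=(.4616,.0836);tin=(.4592,.0837);box=(.431,-.1106,1);bd=(.4325,-.1155,4.1)
S=[(circ(*pot,0,.032),G),(circ(*pot,.04,.032),Y),(circ(*tin,.04,.022),G),(circ(*tin,.076,.022),Y),
(rect(*box[:2],0,.056,.056,box[2]),G),(rect(*box[:2],.04,.056,.056,box[2]),Y),(rect(*bd[:2],.04,.06,.036,bd[2]),M),(circ(*bd[:2],.081,.005),G),
(circ(.4675,.3953,.01,.06),Y),(circ(.6475,.1363,.022,.1),Y),(circ(.6475,.1363,.006,.06),Y),(rect(.6343,-.1316,.008,.11,.11,0),Y),(rect(.4885,-.352,.012,.15,.095,-12.5),Y)]
draw('pics/top0.png',S,(200,190,200,120),4,'pics/o1.png')
draw('pics/scene0.png',S,(230,180,160,120),5,'pics/o2.png')
draw('pics/top0.png',S,(110,100,400,180),2,'pics/o3.png')
draw('pics/scene0.png',S,(170,140,320,320),1.8,'pics/o4.png')
E
python3 o1.py
```

```text
(no output)
```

View pics/o1.png

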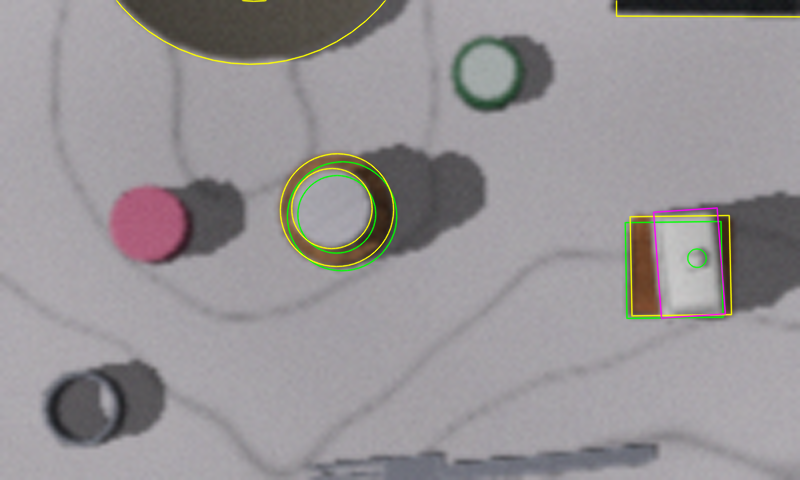

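View pics/o2.png

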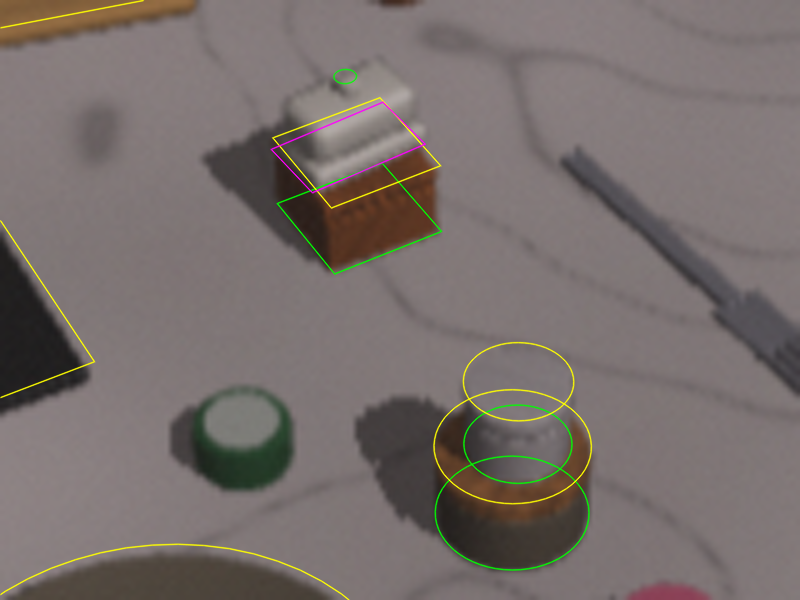

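View pics/o3.png

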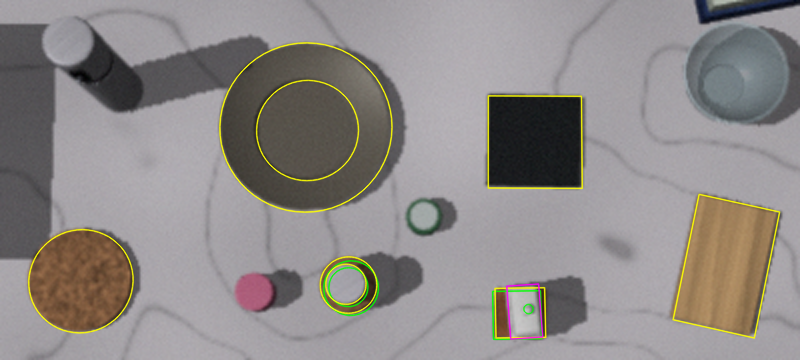

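View pics/o4.png

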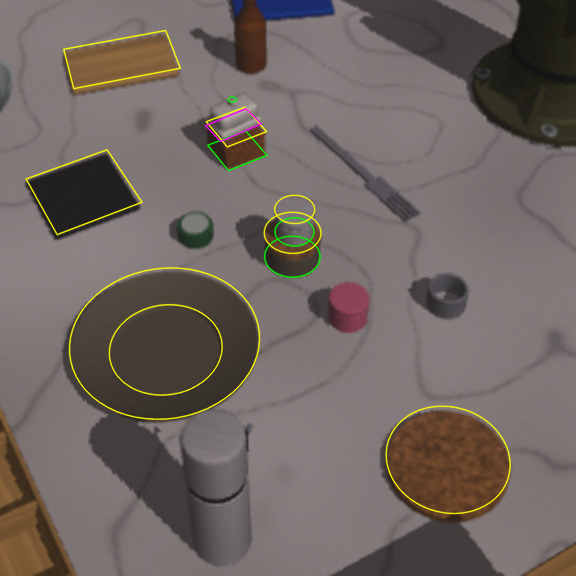

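```bash
cat > go.py <<'E'
from h import *
from scipy.spatial.transform import Rotation as R
def go(x,y,z,jaw):
    """jaw: world heading of jaw axis (deg, mod 180). print yaw about tool y then shift in tool axes after yaw"""
    s=ctrl.get_state();Rm=R.from_rotvec(s['tool_rot']).as_matrix();p=s['position']
    h=np.degrees(np.arctan2(Rm[1,0],Rm[0,0])); dh=(jaw-h+90)%180-90
    # tool y down: turn +a about tool y => heading -a
    c,q=np.cos(np.radians(h+dh)),np.sin(np.radians(h+dh)); X=np.array([c,q,0]);Yt=np.array([0,0,-1.]);Z=np.cross(X,Yt)
    D=np.array([x,y,z])-p
    print('t',round(s['time'],2),'pos',(p*1000).round(1),'head',h.round(2),'tilt(y axis)',Rm[:,1].round(3),'grip',round(s['grip_width'],3),'F',s['ft_force'].round(1),'q7',s['joint_positions'][6].round(2))
    print('yaw',-dh.round(2),'shift after yaw: x %.1f y %.1f z %.1f'%tuple(1000*D@np.array([X,Yt,Z]).T))
E
python3 -c "
from go import *
go(.4325,-.1155,.2,94.1)"
```

```text
t 0.1 pos [ 199.2 -618.2  221.5] head -72.13 tilt(y axis) [-0.001  0.002 -1.   ] grip 1.002 F [0.2 0.6 0. ] q7 -0.06
yaw 13.77 shift after yaw: x -484.7 y 21.5 z 268.7
```

Request:
drive_tool(
  increments="0 -40 0 0 0; 0 -40 0 0 0; 0 0 0 6.9 0; 0 0 0 6.9 0; -32 0 18 0 0; -32 0 18 0 0; -32 0 18 0 0; -32 0 18 0 0; -32 0 18 0 0; -32 0 18 0 0; -32 0 18 0 0; -32 0 18 0 0; -32 0 18 0 0; -32 0 18 0 0; -32 0 18 0 0; -32 0 18 0 0; -32 0 18 0 0; -32 0 18 0 0; -32 0 18 0 0; 0 0 0 0 80",
  squeeze=15,
)

```text
time: 2.6
position: [0.4355, -0.1175, 0.3024]
tool_rot: [-1.244, 1.153, -1.152]
ft_force: [0.4, -0.8, -0.8]
grip_width: 0.949
```

```bash
python3 -c "
from go import *
go(.4325,-.1155,.12,94.1)
grab('scene','pics/s1.png');grab('top','pics/t1.png')"
```

```text
t 2.6 pos [ 435.5 -117.5  302.4] head -85.59 tilt(y axis) [-0.  0. -1.] grip 0.949 F [ 0.4 -0.8 -0.8] q7 -1.22
yaw 0.31 shift after yaw: x -2.2 y 182.4 z -2.8
```

View pics/s1.png

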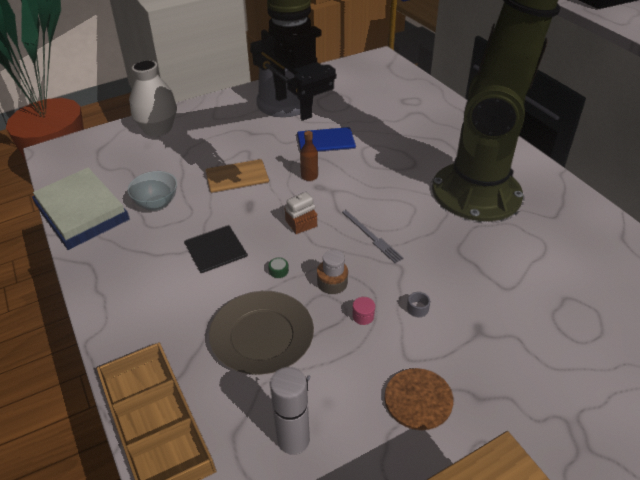

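Request:
drive_tool(
  increments="-2 0 -3 0.3 80; 0 40 0 0 80; 0 40 0 0 80; 0 40 0 0 80; 0 40 0 0 80; 0 25 0 0 80; 0 15 0 0 80; 0 12 0 0 80; 0 10 0 0 80; 0 6 0 0 80; 0 0 0 0 80",
)

```text
time: 4.08
position: [0.4315, -0.1189, 0.0744]
tool_rot: [-1.24, 1.161, -1.16]
ft_force: [0.0, 0.4, 0.1]
grip_width: 0.683
```

```bash
python3 -c "
from go import *
go(.4325,-.1155,.044,94.1)
grab('scene','pics/s2.png');grab('top','pics/t2.png')
i=cv2.imread('pics/s2.png')[130:270,210:410];cv2.imwrite('pics/s2c.png',cv2.resize(i,None,fx=4,fy=4,interpolation=2))"
```

```text
t 4.08 pos [ 431.5 -118.9   74.4] head -86.23 tilt(y axis) [-0.  0. -1.] grip 0.683 F [0.  0.4 0.1] q7 -1.32
yaw -0.33 shift after yaw: x -3.3 y 30.4 z 1.2
```

View pics/s2c.png

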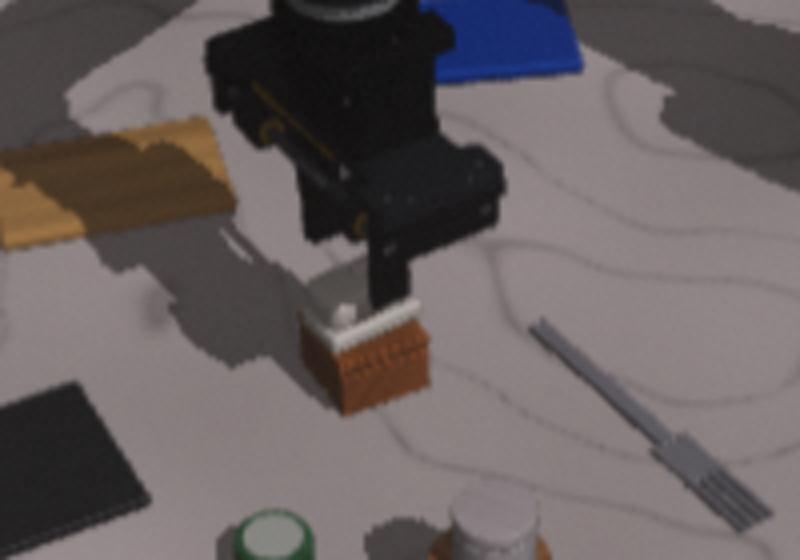

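```bash
cat >> go.py <<'E'
def avg(n=4):
    P=[];H=[]
    for _ in range(n):
        get_image('top'); s=ctrl.get_state();P.append(s['position']);Rm=R.from_rotvec(s['tool_rot']).as_matrix();H.append(np.degrees(np.arctan2(Rm[1,0],Rm[0,0])))
    print((np.array(P)*1000).round(1),np.round(H,2)); print('mean',(np.mean(P,0)*1000).round(1),np.mean(H).round(2),s['time'])
E
python3 -c "
from go import *
avg()"
```

```text
[[ 432.  -119.1   75. ]
 [ 431.9 -119.1   75. ]
 [ 431.9 -119.1   74.9]
 [ 431.8 -119.1   74.9]] [-86.23 -86.23 -86.23 -86.23]
mean [ 431.9 -119.1   75. ] -86.23 4.375
```

Request:
drive_tool(
  increments="-3.5 0 0.7 0 80; 0 8 0 0 80; 0 8 0 0 80; 0 8 0 0 80; 0 7 0 0 80; 0 0 0 0 80; 0 0 0 0 80",
)

```text
time: 5.25
position: [0.4322, -0.1154, 0.0436]
tool_rot: [-1.239, 1.161, -1.161]
ft_force: [-0.3, -0.2, -0.1]
grip_width: 0.684
```

```bash
python3 -c "
from go import *
go(.4325,-.1155,.044,94.1)
grab('scene','pics/s3.png');grab('top','pics/t3.png')
i=cv2.imread('pics/s3.png')[130:270,210:410];cv2.imwrite('pics/s2c.png',cv2.resize(i,None,fx=4,fy=4,interpolation=2))"
```

```text
t 5.25 pos [ 432.2 -115.4   43.6] head -86.24 tilt(y axis) [ 0. -0. -1.] grip 0.684 F [-0.3 -0.2 -0.1] q7 -1.36
yaw -0.34 shift after yaw: x 0.1 y -0.4 z 0.3
```

View pics/s2c.png

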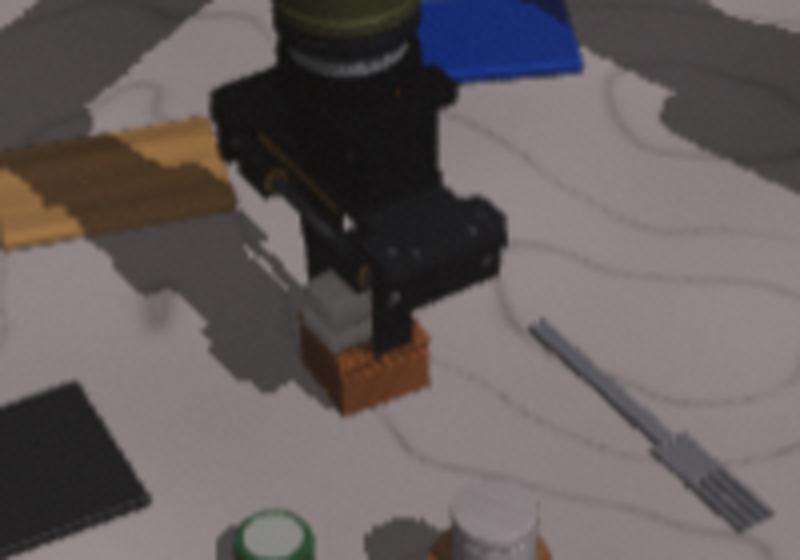

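Request:
drive_tool(
  increments="0 0 0 0 120; 0 0 0 0 150; 0 0 0 0 255; 0 0 0 0 255; 0 0 0 0 255; 0 0 0 0 255; 0 0 0 0 255; 0 0 0 0 255",
  squeeze=20,
)

```text
time: 6.35
position: [0.4321, -0.1152, 0.0436]
tool_rot: [-1.239, 1.161, -1.161]
ft_force: [-0.2, 1.5, 2.7]
grip_width: 0.41
```

Request:
drive_tool(
  increments="0 -5 0 0 255; 0 -10 0 0 255; 0 -20 0 0 255; 0 -30 0 0 255; 0 -35 0 0 255; 0 0 0 0 255",
)

```text
time: 7.1
position: [0.4341, -0.1163, 0.1466]
tool_rot: [-1.238, 1.155, -1.166]
ft_force: [0.8, -0.0, -2.1]
grip_width: 0.413
```

```bash
python3 -c "
from go import *
go(.4888,-.352,.1,77.5)
grab('scene','pics/s4.png')
i=cv2.imread('pics/s4.png')[100:270,210:410];cv2.imwrite('pics/s2c.png',cv2.resize(i,None,fx=3,fy=3,interpolation=2))"
```

```text
t 7.1 pos [ 434.1 -116.3  146.6] head -86.25 tilt(y axis) [ 0.006 -0.003 -1.   ] grip 0.413 F [ 0.8 -0.  -2.1] q7 -1.28
yaw 16.25 shift after yaw: x 218.2 y 46.6 z 104.4
```

View pics/s2c.png

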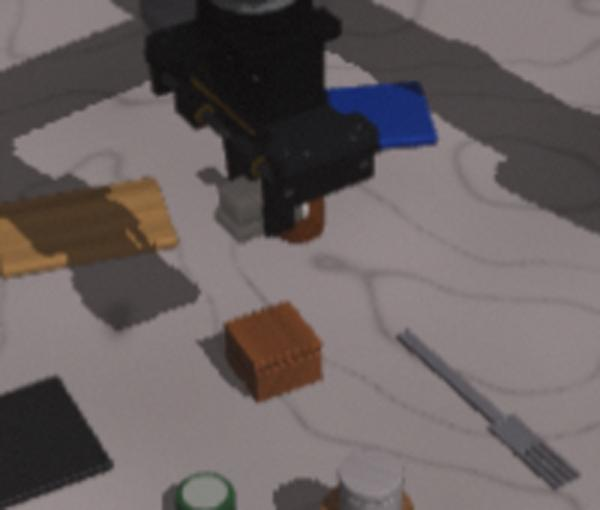

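Request:
drive_tool(
  increments="0 0 0 8.1 255; 0 0 0 8.1 255; 27 0 13 0 255; 27 0 13 0 255; 27 0 13 0 255; 27 0 13 0 255; 27 0 13 0 255; 27 0 13 0 255; 27 0 13 0 255; 27 0 13 0 255; 0 0 0 0 255; 0 0 0 0 255; 0 0 0 0 255",
)

```text
time: 8.78
position: [0.487, -0.3473, 0.1431]
tool_rot: [-1.1, 1.367, -1.365]
ft_force: [0.5, 0.8, -1.7]
grip_width: 0.41
```

```bash
python3 -c "
from go import *
go(.4888,-.352,.1,77.5);grab('top','pics/t5.png')
i=cv2.imread('pics/t5.png')[130:330,330:630];cv2.imwrite('pics/s2c.png',cv2.resize(i,None,fx=2.5,fy=2.5,interpolation=2))"
```

```text
t 8.78 pos [ 487.  -347.3  143.1] head -102.33 tilt(y axis) [-0.001  0.001 -1.   ] grip 0.41 F [ 0.5  0.8 -1.7] q7 -1.31
yaw 0.17 shift after yaw: x 4.2 y 43.1 z 2.8
```

View pics/s2c.png

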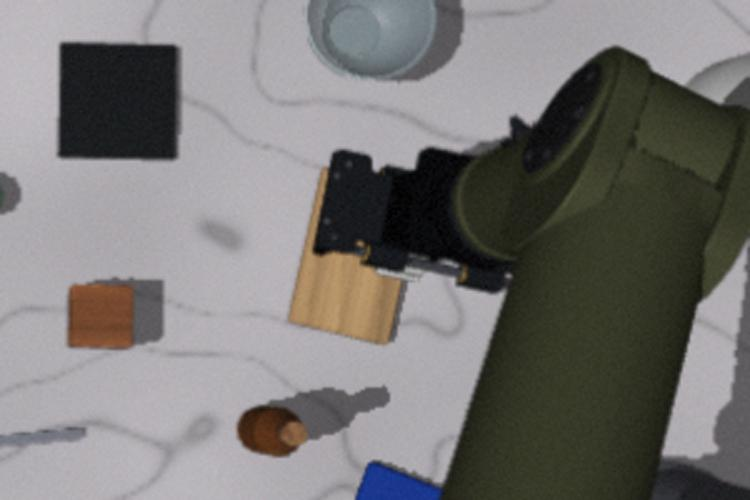

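Request:
drive_tool(
  increments="4.2 20 2.8 0 255; 0 30 0 0 255; 0 30 0 0 255; 0 20 0 0 255; 0 12 0 0 255; 0 7 0 0 255; 0 4 0 0 255; 0 2 0 0 255; 0 0 0 0 255; 0 0 0 0 255",
)

```text
time: 10.07
position: [0.4891, -0.3537, 0.019]
tool_rot: [-1.099, 1.366, -1.368]
ft_force: [-0.2, -0.1, -0.6]
grip_width: 0.408
```

```bash
python3 -c "
from go import *
go(.4888,-.352,.016,77.5);grab('scene','pics/s6.png')
i=cv2.imread('pics/s6.png')[90:250,170:370];cv2.imwrite('pics/s2c.png',cv2.resize(i,None,fx=4,fy=3.5,interpolation=2))"
```

```text
t 10.07 pos [ 489.1 -353.7   19. ] head -102.44 tilt(y axis) [ 0.001 -0.001 -1.   ] grip 0.408 F [-0.2 -0.1 -0.6] q7 -1.35
yaw 0.06 shift after yaw: x -1.6 y 3.0 z -0.7
```

View pics/s2c.png

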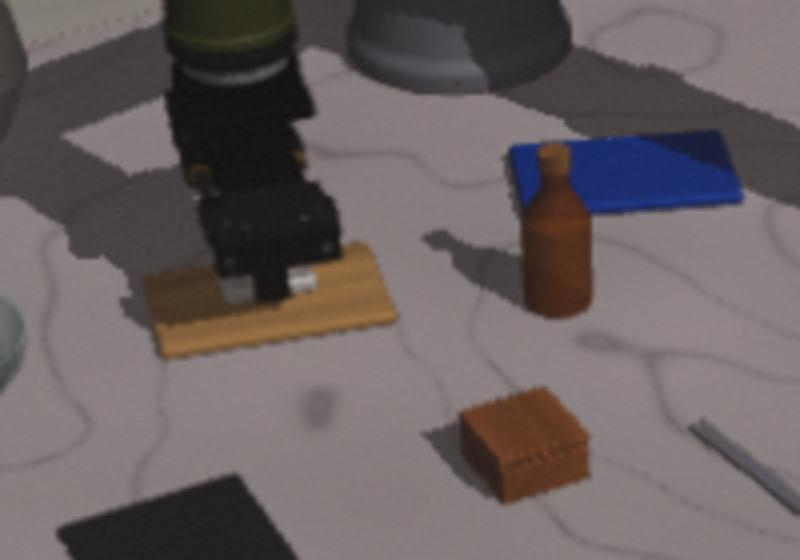

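Request:
drive_tool(
  increments="-1.5 1 0 0 255; 0 1 0 0 255; 0 0.5 0 0 255; 0 0 0 0 255; 0 0 0 0 255",
)

```text
time: 10.75
position: [0.4892, -0.352, 0.0161]
tool_rot: [-1.099, 1.367, -1.367]
ft_force: [-0.1, 0.3, -1.8]
grip_width: 0.412
```

Request:
drive_tool(
  increments="0 0.6 0 0 255; 0 0 0 0 255; 0 0 0 0 255",
)

```text
time: 11.12
position: [0.4893, -0.3521, 0.0157]
tool_rot: [-1.099, 1.367, -1.368]
ft_force: [-1.0, -0.4, 1.3]
grip_width: 0.412
```

Request:
drive_tool(
  increments="0 0.3 0 0 255; 0 0 0 0 140; 0 0 0 0 130; 0 0 0 0 110; 0 0 0 0 90; 0 0 0 0 80; 0 0 0 0 80",
)

```text
time: 12.0
position: [0.4892, -0.352, 0.0152]
tool_rot: [-1.099, 1.367, -1.367]
ft_force: [0.5, 0.7, -0.1]
grip_width: 0.677
```

Request:
drive_tool(
  increments="0 -5 0 0 80; 0 -15 0 0 80; 0 -30 0 0 80; 0 -40 0 0 80; 0 -40 0 0 80; 0 0 0 0 80",
)

```text
time: 12.75
position: [0.4918, -0.3535, 0.1506]
tool_rot: [-1.097, 1.359, -1.374]
ft_force: [-0.8, 0.6, -0.2]
grip_width: 0.687
```

```bash
python3 -c "
from go import *
go(.4592,.0837,.15,90);grab('scene','pics/s7.png');grab('top','pics/t7.png')
i=cv2.imread('pics/s7.png')[90:250,170:370];cv2.imwrite('pics/s2c.png',cv2.resize(i,None,fx=4,fy=3.5,interpolation=2))"
```

```text
t 12.75 pos [ 491.8 -353.5  150.6] head -102.43 tilt(y axis) [ 0.007 -0.006 -1.   ] grip 0.687 F [-0.8  0.6 -0.2] q7 -1.31
yaw -12.43 shift after yaw: x -437.2 y 0.6 z -32.6
```

View pics/s2c.png

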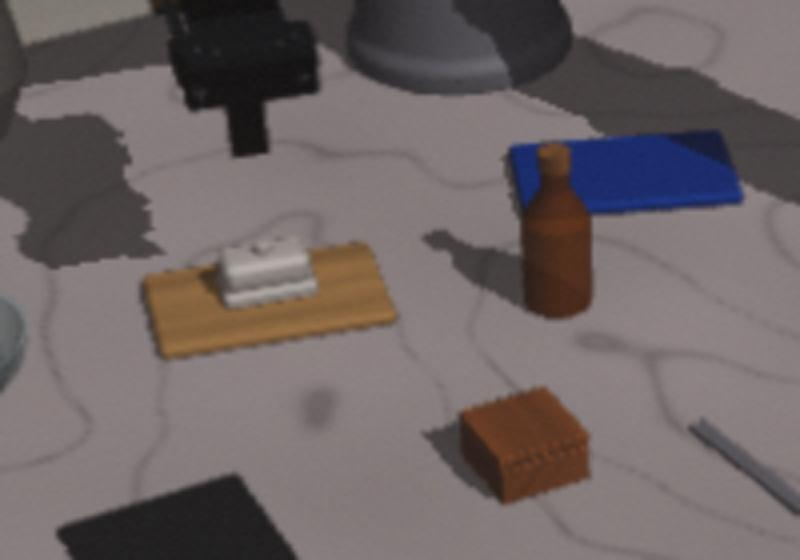

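```bash
python3 -c "
from ov import *
box=(.431,-.1106,1)
S=[(rect(*box[:2],.04,.056,.056,box[2]),(0,255,255)),(rect(*box[:2],.0,.056,.056,box[2]),(0,255,0))]
draw('pics/t7.png',S,(340,230,60,50),10,'pics/a.png')
draw('pics/t7.png',[],(340,230,60,50),10,'pics/b.png')
a=cv2.imread('pics/a.png');b=cv2.imread('pics/b.png');cv2.imwrite('pics/ab.png',cv2.resize(np.hstack([a,b]),(800,333)))"
```

```text
(no output)
```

View pics/ab.png

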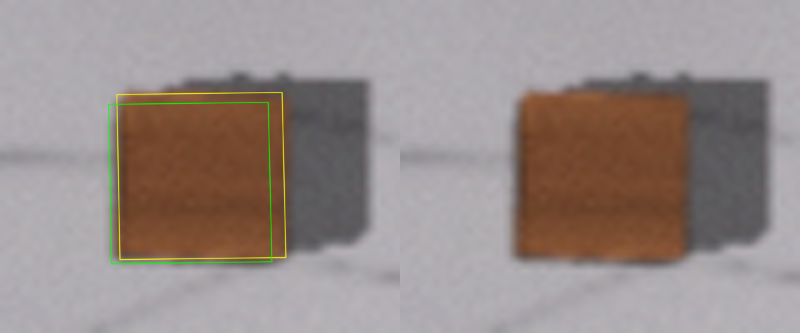

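Request:
drive_tool(
  increments="0 0 0 -6.2 60; 0 0 0 -6.2 40; -30 0 -7.6 0 20; -30 0 -7.6 0 20; -30 0 -7.6 0 20; -30 0 -7.6 0 20; -30 0 -7.6 0 20; -30 0 -7.6 0 20; -30 0 -7.6 0 20; -30 0 -7.6 0 20; 0 0 0 0 20; 0 0 0 0 20; 0 0 0 0 20",
)

```text
time: 14.48
position: [0.4284, -0.1129, 0.1448]
tool_rot: [-1.208, 1.211, -1.21]
ft_force: [0.0, 0.6, -0.3]
grip_width: 0.923
```

```bash
python3 -c "
from go import *
go(.431,-.1112,.008,90)"
```

```text
t 14.47 pos [ 428.4 -112.9  144.8] head -90.12 tilt(y axis) [-0.001  0.    -1.   ] grip 0.923 F [ 0.   0.6 -0.3] q7 -1.34
yaw -0.12 shift after yaw: x -1.7 y 136.8 z 2.6
```

Request:
drive_tool(
  increments="-1.7 20 2.6 0 20; 0 30 0 0 20; 0 30 0 0 20; 0 22 0 0 20; 0 15 0 0 20; 0 10 0 0 20; 0 5 0 0 20; 0 3 0 0 20; 0 0 0 0 20; 0 0 0 0 20; 0 0 0 0 20",
)

```text
time: 15.85
position: [0.4314, -0.1104, 0.0105]
tool_rot: [-1.209, 1.209, -1.21]
ft_force: [0.3, 0.0, -0.1]
grip_width: 0.917
```

```bash
python3 -c "
from go import *
go(.431,-.1112,.010,90);grab('scene','pics/s8.png')
i=cv2.imread('pics/s8.png')[130:270,210:410];cv2.imwrite('pics/s2c.png',cv2.resize(i,None,fx=4,fy=4,interpolation=2))"
```

```text
t 15.85 pos [ 431.4 -110.4   10.5] head -90.03 tilt(y axis) [ 0.001 -0.    -1.   ] grip 0.917 F [ 0.3  0.  -0.1] q7 -1.48
yaw -0.03 shift after yaw: x 0.8 y 0.5 z -0.4
```

View pics/s2c.png

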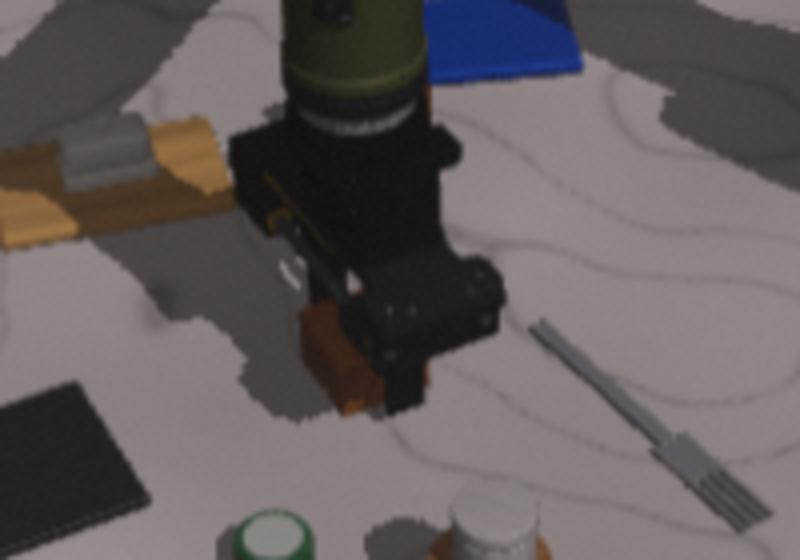

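Box straddled by both fingers. Close and lift.

Request:
drive_tool(
  increments="0 0 0 0 60; 0 0 0 0 80; 0 0 0 0 255; 0 0 0 0 255; 0 0 0 0 255; 0 0 0 0 255; 0 -5 0 0 255; 0 -10 0 0 255; 0 -25 0 0 255; 0 -30 0 0 255; 0 -30 0 0 255; 0 0 0 0 255; 0 0 0 0 255",
)

```text
time: 17.52
position: [0.4306, -0.1102, 0.1097]
tool_rot: [-1.21, 1.21, -1.209]
ft_force: [0.2, -0.2, -1.7]
grip_width: 0.642
```

```bash
python3 -c "
from go import *
go(.6343,-.1316,.1,90);grab('scene','pics/s9.png')
i=cv2.imread('pics/s9.png')[130:270,210:410];cv2.imwrite('pics/s2c.png',cv2.resize(i,None,fx=3,fy=3,interpolation=2))"
```

```text
t 17.52 pos [ 430.6 -110.2  109.7] head -90.04 tilt(y axis) [-0.001 -0.    -1.   ] grip 0.642 F [ 0.2 -0.2 -1.7] q7 -1.37
yaw -0.04 shift after yaw: x 21.4 y 9.7 z 203.7
```

View pics/s2c.png

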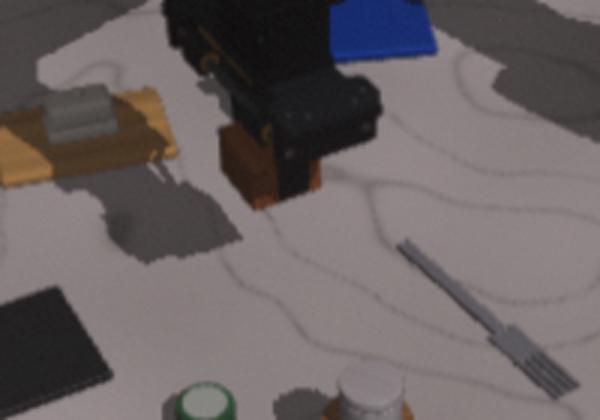

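Request:
drive_tool(
  increments="3 0 29 0 255; 3 0 29 0 255; 3 0 29 0 255; 3 0 29 0 255; 3 0 29 0 255; 3 0 29 0 255; 3 0 29 0 255; 0 0 0 0 255; 0 0 0 0 255; 0 0 0 0 255",
)

```text
time: 18.82
position: [0.6331, -0.1313, 0.1096]
tool_rot: [-1.21, 1.211, -1.209]
ft_force: [-0.0, 0.4, -0.8]
grip_width: 0.647
```

```bash
python3 -c "
from go import *
go(.6343,-.1316,.0185,90)"
```

```text
t 18.82 pos [ 633.1 -131.3  109.6] head -90.03 tilt(y axis) [-0.001 -0.    -1.   ] grip 0.647 F [-0.   0.4 -0.8] q7 -1.6
yaw -0.03 shift after yaw: x 0.3 y 91.1 z 1.2
```

Request:
drive_tool(
  increments="0.3 20 1 0 255; 0 25 0 0 255; 0 20 0 0 255; 0 12 0 0 255; 0 7 0 0 255; 0 3 0 0 255; 0 1.5 0 0 255; 0 0 0 0 255; 0 0 0 0 255; 0 0 0 0 255",
)

```text
time: 20.08
position: [0.6353, -0.1318, 0.0219]
tool_rot: [-1.209, 1.209, -1.21]
ft_force: [0.1, 0.6, -1.6]
grip_width: 0.644
```

```bash
python3 -c "
from go import *
go(.6343,-.1316,.0185,90);grab('scene','pics/s10.png')
i=cv2.imread('pics/s10.png')[170:310,130:330];cv2.imwrite('pics/s2c.png',cv2.resize(i,None,fx=3,fy=3,interpolation=2))"
```

```text
t 20.07 pos [ 635.3 -131.8   21.9] head -90.04 tilt(y axis) [ 0. -0. -1.] grip 0.644 F [ 0.1  0.6 -1.6] q7 -1.64
yaw -0.04 shift after yaw: x -0.2 y 3.4 z -1.0
```

View pics/s2c.png

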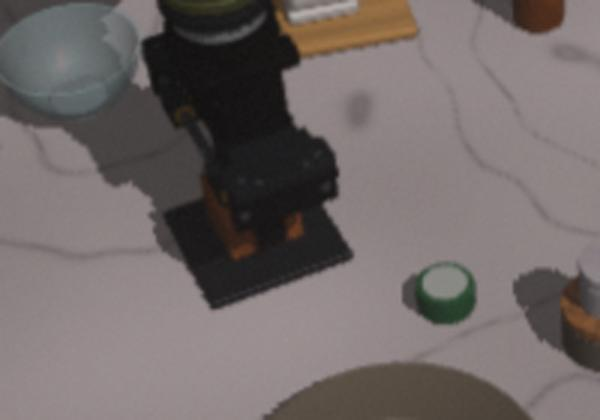

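Request:
drive_tool(
  increments="0 1 -1 0 255; 0 1 0 0 255; 0 0.7 0 0 255; 0 0 0 0 255; 0 0 0 0 255",
)

```text
time: 20.75
position: [0.6342, -0.1317, 0.0189]
tool_rot: [-1.209, 1.21, -1.21]
ft_force: [0.1, 0.4, -2.1]
grip_width: 0.639
```

Request:
drive_tool(
  increments="0 0.6 0 0 255; 0 0 0 0 255; 0 0 0 0 255",
)

```text
time: 21.12
position: [0.6341, -0.1317, 0.0183]
tool_rot: [-1.209, 1.21, -1.21]
ft_force: [0.2, 0.8, -1.2]
grip_width: 0.646
```

Request:
drive_tool(
  increments="0 0.5 0 0 255; 0 0 0 0 255; 0 0 0 0 255",
)

```text
time: 21.5
position: [0.6342, -0.1317, 0.0182]
tool_rot: [-1.209, 1.209, -1.21]
ft_force: [-1.5, 0.3, 3.6]
grip_width: 0.642
```

Contact. Release and rise.

Request:
drive_tool(
  increments="0 0 0 0 85; 0 0 0 0 70; 0 0 0 0 50; 0 0 0 0 40; 0 0 0 0 40; 0 -5 0 0 40; 0 -15 0 0 40; 0 -30 0 0 40; 0 -40 0 0 40; 0 -40 0 0 40; 0 0 0 0 40; 0 0 0 0 40",
)

```text
time: 23.0
position: [0.634, -0.1318, 0.1483]
tool_rot: [-1.209, 1.209, -1.21]
ft_force: [0.9, 1.6, -0.2]
grip_width: 0.846
```

```bash
python3 -c "
from go import *
go(.4592,.0837,.15,90);grab('scene','pics/s11.png');grab('top','pics/t11.png')
i=cv2.imread('pics/s11.png')[120:300,150:350];cv2.imwrite('pics/s2c.png',cv2.resize(i,None,fx=3,fy=3,interpolation=2))"
```

```text
t 23.0 pos [ 634.  -131.8  148.3] head -90.04 tilt(y axis) [ 0.    -0.001 -1.   ] grip 0.846 F [ 0.9  1.6 -0.2] q7 -1.59
yaw -0.04 shift after yaw: x -215.5 y -1.7 z -174.8
```

View pics/s2c.png

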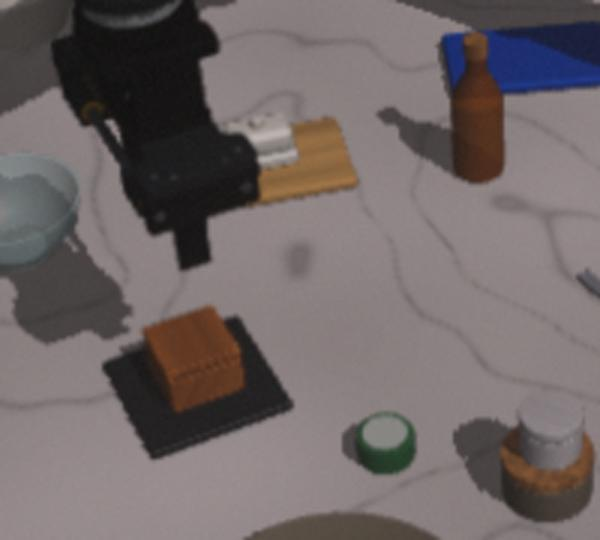

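Request:
drive_tool(
  increments="0 0 0 -10 70; 0 0 0 -10 70; 0 0 0 -10 70; 0 0 0 -10 70; 0 0 0 -10 70; 0 0 0 -10 70; 0 0 0 -10 70; 0 0 0 -10 70; 0 0 0 -10 70; -21 0 27 0 70; -22 0 27 0 70; -22 0 27 0 70; -22 0 27 0 70; -22 0 27 0 70; -22 0 27 0 70; -22 0 27 0 70; -22 0 27 0 70; 0 0 0 0 70; 0 0 0 0 70; 0 0 0 0 70",
)

```text
time: 25.6
position: [0.4597, 0.0835, 0.1476]
tool_rot: [-1.57, 0.002, -0.001]
ft_force: [-0.3, 0.7, -0.6]
grip_width: 0.728
```

```bash
python3 -c "
from go import *
go(.4592,.0837,.046,0)"
```

```text
t 25.6 pos [459.7  83.5 147.6] head -0.13 tilt(y axis) [-0.     0.001 -1.   ] grip 0.728 F [-0.3  0.7 -0.6] q7 -0.26
yaw -0.13 shift after yaw: x -0.5 y 101.6 z 0.2
```

Request:
drive_tool(
  increments="-0.5 20 0 0 70; 0 25 0 0 70; 0 20 0 0 70; 0 15 0 0 70; 0 10 0 0 70; 0 6 0 0 70; 0 4 0 0 70; 0 1.5 0 0 70; 0 0 0 0 70; 0 0 0 0 70",
)

```text
time: 26.85
position: [0.459, 0.0844, 0.0466]
tool_rot: [-1.571, 0.0, -0.001]
ft_force: [0.3, -0.2, 0.1]
grip_width: 0.725
```

```bash
python3 -c "
from go import *
go(.4592,.0837,.046,0);grab('scene','pics/s12.png')
i=cv2.imread('pics/s12.png')[190:330,250:450];cv2.imwrite('pics/s2c.png',cv2.resize(i,None,fx=4,fy=4,interpolation=2))"
```

```text
t 26.85 pos [459.   84.4  46.6] head -0.04 tilt(y axis) [ 0.001 -0.    -1.   ] grip 0.725 F [ 0.3 -0.2  0.1] q7 -0.46
yaw -0.04 shift after yaw: x 0.2 y 0.6 z -0.7
```

View pics/s2c.png

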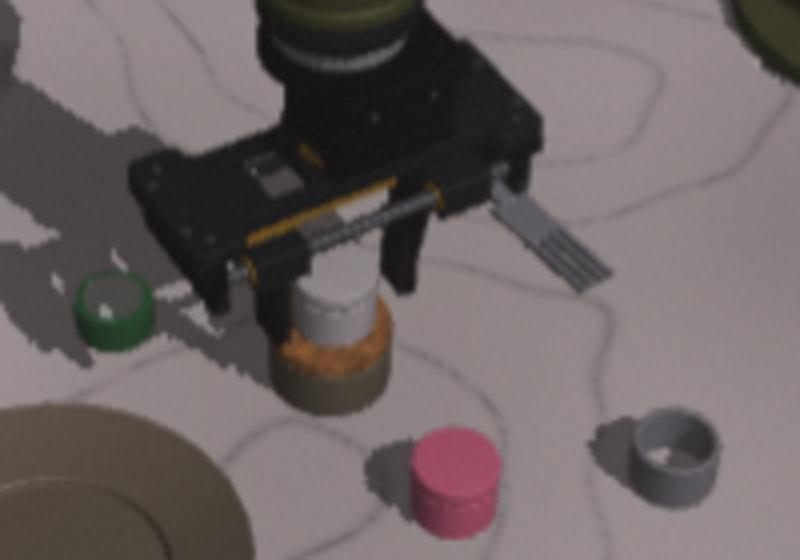

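Request:
drive_tool(
  increments="0 0 -0.6 0 100; 0 0 0 0 115; 0 0 0 0 255; 0 0 0 0 255; 0 0 0 0 255; 0 0 0 0 255; 0 -5 0 0 255; 0 -10 0 0 255; 0 -25 0 0 255; 0 -30 0 0 255; 0 0 0 0 255; 0 0 0 0 255",
)

```text
time: 28.4
position: [0.4584, 0.0834, 0.116]
tool_rot: [-1.572, 0.001, -0.0]
ft_force: [-0.8, -0.8, -1.1]
grip_width: 0.499
```

```bash
python3 -c "
from go import *
go(.6475,.1363,.0126,0);grab('scene','pics/s13.png')
i=cv2.imread('pics/s13.png')[170:330,250:450];cv2.imwrite('pics/s2c.png',cv2.resize(i,None,fx=3,fy=3,interpolation=2))"
```

```text
t 28.4 pos [458.4  83.4 116. ] head -0.05 tilt(y axis) [-0.    -0.001 -1.   ] grip 0.499 F [-0.8 -0.8 -1.1] q7 -0.32
yaw -0.05 shift after yaw: x 189.1 y 103.4 z 52.9
```

View pics/s2c.png

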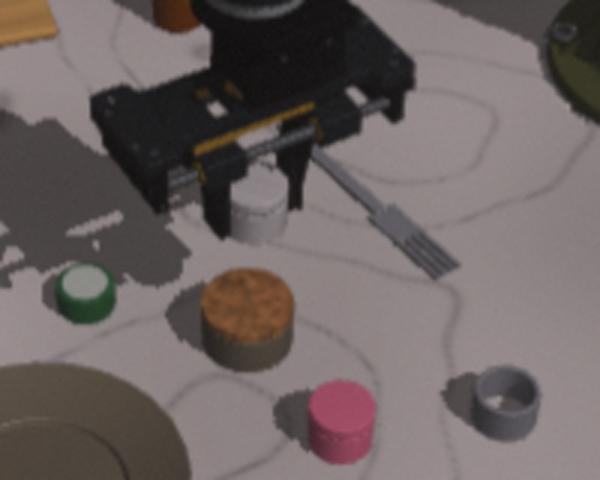

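Request:
drive_tool(
  increments="27 0 7.5 0 255; 27 0 7.5 0 255; 27 0 7.5 0 255; 27 0 7.5 0 255; 27 0 7.5 0 255; 27 0 7.5 0 255; 27 0 8 0 255; 0 0 0 0 255; 0 0 0 0 255; 0 0 0 0 255",
)

```text
time: 29.7
position: [0.6468, 0.1364, 0.1158]
tool_rot: [-1.572, 0.001, 0.001]
ft_force: [-0.4, -0.1, -1.1]
grip_width: 0.503
```

```bash
python3 -c "
from go import *
go(.6475,.1363,.0126,0)"
```

```text
t 29.7 pos [646.8 136.4 115.8] head -0.01 tilt(y axis) [-0.001 -0.001 -1.   ] grip 0.503 F [-0.4 -0.1 -1.1] q7 -0.59
yaw -0.01 shift after yaw: x 0.7 y 103.2 z -0.1
```

Request:
drive_tool(
  increments="0.5 20 0 0 255; 0 25 0 0 255; 0 20 0 0 255; 0 15 0 0 255; 0 10 0 0 255; 0 6 0 0 255; 0 3 0 0 255; 0 1 0 0 255; 0 0 0 0 255; 0 0 0 0 255; 0 0 0 0 255",
)

```text
time: 31.08
position: [0.6485, 0.1367, 0.0166]
tool_rot: [-1.571, 0.0, -0.001]
ft_force: [0.6, 0.1, -0.4]
grip_width: 0.5
```

```bash
python3 -c "
from go import *
go(.6475,.1363,.0126,0);grab('scene','pics/s14.png')
i=cv2.imread('pics/s14.png')[230:400,170:370];cv2.imwrite('pics/s2c.png',cv2.resize(i,None,fx=3,fy=3,interpolation=2))"
```

```text
t 31.07 pos [648.5 136.7  16.6] head -0.04 tilt(y axis) [ 0. -0. -1.] grip 0.5 F [ 0.6  0.1 -0.4] q7 -0.64
yaw -0.04 shift after yaw: x -1.0 y 4.0 z -0.4
```

View pics/s2c.png

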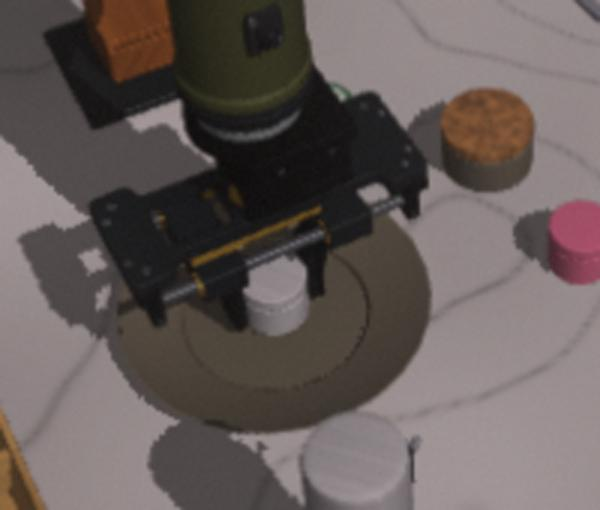

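Request:
drive_tool(
  increments="-1 1 0 0 255; 0 1 0 0 255; 0 1 0 0 255; 0 0.7 0 0 255; 0 0 0 0 255; 0 0 0 0 255",
)

```text
time: 31.88
position: [0.6473, 0.1367, 0.0126]
tool_rot: [-1.571, 0.0, -0.0]
ft_force: [-0.6, -1.0, -0.7]
grip_width: 0.496
```

Request:
drive_tool(
  increments="0 0.6 0 0 255; 0 0 0 0 255; 0 0 0 0 255",
)

```text
time: 32.25
position: [0.6474, 0.1367, 0.0124]
tool_rot: [-1.571, 0.0, -0.001]
ft_force: [-2.1, -0.3, 3.4]
grip_width: 0.504
```

Contact; release and rise.

Request:
drive_tool(
  increments="0 0 0 0 120; 0 0 0 0 105; 0 0 0 0 90; 0 0 0 0 75; 0 0 0 0 75; 0 -5 0 0 75; 0 -15 0 0 75; 0 -30 0 0 75; 0 -40 0 0 75; 0 -40 0 0 40; 0 0 0 0 15; 0 0 0 0 15",
)

```text
time: 33.75
position: [0.6472, 0.1366, 0.1424]
tool_rot: [-1.571, 0.0, -0.001]
ft_force: [-0.7, -0.4, -1.3]
grip_width: 0.913
```

```bash
python3 -c "
from go import *
from ov import *
go(.4616,.0836,.1,0);grab('scene','pics/s15.png');grab('top','pics/t15.png')
Y=(0,255,255);G=(0,255,0);pot=(.4616,.0836)
draw('pics/t15.png',[(circ(*pot,0,.032),G),(circ(*pot,.04,.032),Y)],(250,210,70,60),10,'pics/a.png')
draw('pics/s15.png',[(circ(*pot,0,.032),G),(circ(*pot,.04,.032),Y)],(200,240,180,140),4,'pics/b.png')"
```

```text
t 33.75 pos [647.2 136.6 142.4] head -0.03 tilt(y axis) [ 0.    -0.001 -1.   ] grip 0.913 F [-0.7 -0.4 -1.3] q7 -0.58
yaw -0.03 shift after yaw: x -185.6 y 42.4 z -53.0
```

View pics/a.png

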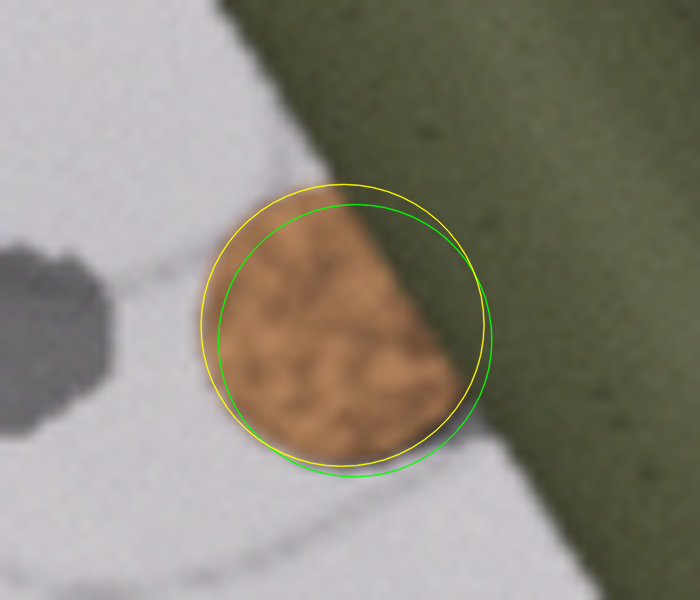

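View pics/b.png

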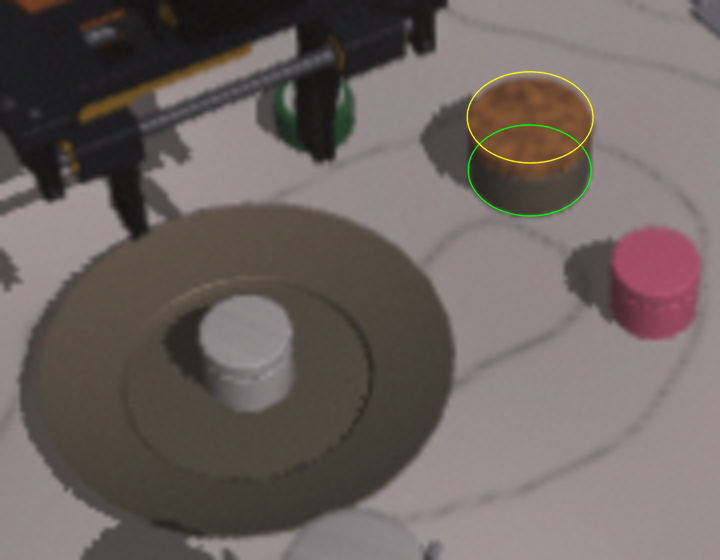

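Request:
drive_tool(
  increments="-26.5 0 -7.5 0 0; -26.5 0 -7.5 0 0; -26.5 0 -7.5 0 0; -26.5 0 -7.5 0 0; -26.5 0 -7.5 0 0; -26.5 0 -7.5 0 0; -26.5 0 -7.5 0 0; 0 0 0 0 0; 0 0 0 0 0; 0 0 0 0 0",
)

```text
time: 35.1
position: [0.4624, 0.0849, 0.1421]
tool_rot: [-1.569, -0.0, -0.0]
ft_force: [-0.9, 0.1, 0.6]
grip_width: 1.002
```

```bash
python3 -c "
from go import *
go(.4618,.0836,.01,0)"
```

```text
t 35.1 pos [462.4  84.9 142.1] head -0.0 tilt(y axis) [ 0.     0.002 -1.   ] grip 1.002 F [-0.9  0.1  0.6] q7 -0.29
yaw -0.0 shift after yaw: x -0.6 y 132.1 z -1.3
```

Request:
drive_tool(
  increments="-0.6 20 -0.8 0 0; 0 30 0 0 0; 0 30 0 0 0; 0 22 0 0 0; 0 14 0 0 0; 0 8 0 0 0; 0 5 0 0 0; 0 2 0 0 0; 0 0 0 0 0; 0 0 0 0 0; 0 0 0 0 0",
)

```text
time: 36.48
position: [0.4614, 0.0834, 0.0113]
tool_rot: [-1.571, 0.0, -0.001]
ft_force: [0.2, 0.2, -0.0]
grip_width: 0.999
```

```bash
python3 -c "
from go import *
go(.4618,.0836,.01,0);grab('scene','pics/s16.png')
i=cv2.imread('pics/s16.png')[190:350,250:450];cv2.imwrite('pics/s2c.png',cv2.resize(i,None,fx=3.5,fy=3.5,interpolation=2))"
```

```text
t 36.48 pos [461.4  83.4  11.3] head -0.05 tilt(y axis) [ 0.001 -0.    -1.   ] grip 0.999 F [ 0.2  0.2 -0. ] q7 -0.55
yaw -0.05 shift after yaw: x 0.4 y 1.3 z 0.2
```

View pics/s2c.png

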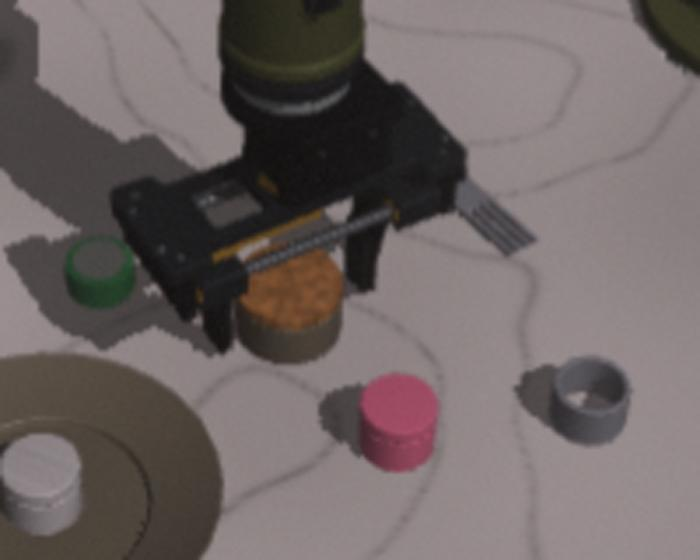

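Request:
drive_tool(
  increments="0 1 0 0 30; 0 0 0 0 50; 0 0 0 0 255; 0 0 0 0 255; 0 0 0 0 255; 0 0 0 0 255; 0 -5 0 0 255; 0 -10 0 0 255; 0 -25 0 0 255; 0 -35 0 0 255; 0 -35 0 0 255; 0 0 0 0 255; 0 0 0 0 255",
  squeeze=25,
)

```text
time: 38.15
position: [0.4605, 0.083, 0.1194]
tool_rot: [-1.572, 0.002, 0.0]
ft_force: [-0.8, -0.5, -2.1]
grip_width: 0.732
```

```bash
python3 -c "
from go import *
go(.4675,.3953,.0206,0);grab('scene','pics/s17.png')
i=cv2.imread('pics/s17.png')[170:350,250:450];cv2.imwrite('pics/s2c.png',cv2.resize(i,None,fx=3,fy=3,interpolation=2))"
```

```text
t 38.15 pos [460.5  83.  119.4] head -0.06 tilt(y axis) [-0.001 -0.001 -1.   ] grip 0.732 F [-0.8 -0.5 -2.1] q7 -0.34
yaw -0.06 shift after yaw: x 7.0 y 98.8 z 312.3
```

View pics/s2c.png

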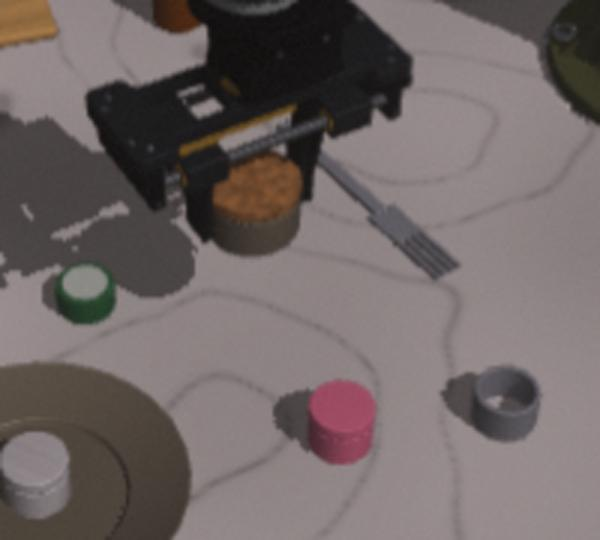

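Request:
drive_tool(
  increments="0.6 0 26 0 255; 0.6 0 26 0 255; 0.6 0 26 0 255; 0.6 0 26 0 255; 0.6 0 26 0 255; 0.6 0 26 0 255; 0.6 0 26 0 255; 0.6 0 26 0 255; 0.6 0 26 0 255; 0.6 0 26 0 255; 0.6 0 26 0 255; 0 0 20 0 255; 0 0 6 0 255; 0 0 0 0 255; 0 0 0 0 255; 0 0 0 0 255",
)

```text
time: 40.2
position: [0.4684, 0.3945, 0.1199]
tool_rot: [-1.572, 0.001, -0.002]
ft_force: [0.0, -0.5, -1.6]
grip_width: 0.731
```

```bash
python3 -c "
from go import *
go(.4675,.3953,.0206,0)"
```

```text
t 40.2 pos [468.4 394.5 119.9] head -0.11 tilt(y axis) [ 0.    -0.001 -1.   ] grip 0.731 F [ 0.  -0.5 -1.6] q7 -1.1
yaw -0.11 shift after yaw: x -0.9 y 99.3 z 0.8
```

Request:
drive_tool(
  increments="-0.5 20 0.5 0 255; 0 25 0 0 255; 0 20 0 0 255; 0 13 0 0 255; 0 9 0 0 255; 0 5 0 0 255; 0 3 0 0 255; 0 1 0 0 255; 0 0 0 0 255; 0 0 0 0 255; 0 0 0 0 255",
)

```text
time: 41.58
position: [0.4676, 0.396, 0.0242]
tool_rot: [-1.571, 0.0, -0.001]
ft_force: [0.5, 0.3, -2.6]
grip_width: 0.726
```

```bash
python3 -c "
from go import *
go(.4675,.3953,.0206,0);grab('scene','pics/s18.png')
i=cv2.imread('pics/s18.png')[280:480,300:540];cv2.imwrite('pics/s2c.png',cv2.resize(i,None,fx=3,fy=3,interpolation=2))"
```

```text
t 41.58 pos [467.6 396.   24.2] head -0.04 tilt(y axis) [ 0.  0. -1.] grip 0.726 F [ 0.5  0.3 -2.6] q7 -1.16
yaw -0.04 shift after yaw: x -0.1 y 3.6 z -0.7
```

View pics/s2c.png

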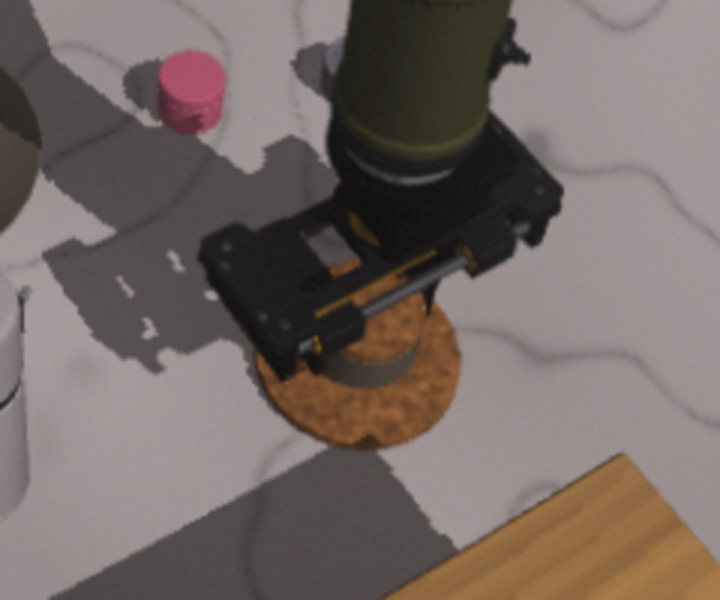

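Request:
drive_tool(
  increments="0 1 -0.7 0 255; 0 1 0 0 255; 0 1 0 0 255; 0 0.5 0 0 255; 0 0 0 0 255; 0 0 0 0 255",
)

```text
time: 42.38
position: [0.4674, 0.3954, 0.0205]
tool_rot: [-1.571, 0.0, -0.0]
ft_force: [-0.9, -0.7, -3.2]
grip_width: 0.732
```

Request:
drive_tool(
  increments="0 0.6 0 0 255; 0 0 0 0 255; 0 0 0 0 255",
)

```text
time: 42.75
position: [0.4675, 0.3953, 0.0201]
tool_rot: [-1.571, 0.0, -0.001]
ft_force: [-0.6, -0.6, -0.4]
grip_width: 0.73
```

Request:
drive_tool(
  increments="0 0.4 0 0 255; 0 0 0 0 255; 0 0 0 0 60; 0 0 0 0 45; 0 0 0 0 30; 0 0 0 0 10; 0 0 0 0 10; 0 -5 0 0 10; 0 -15 0 0 10; 0 -30 0 0 10; 0 -40 0 0 10; 0 -40 0 0 10; 0 0 0 0 10; 0 0 0 0 10",
)

```text
time: 44.5
position: [0.4675, 0.3951, 0.1498]
tool_rot: [-1.571, 0.0, -0.001]
ft_force: [0.1, -0.1, -1.5]
grip_width: 0.955
```

```bash
python3 -c "
from go import *
go(.45,.2,.3,0)"
```

```text
t 44.5 pos [467.5 395.1 149.8] head -0.04 tilt(y axis) [ 0.001 -0.    -1.   ] grip 0.955 F [ 0.1 -0.1 -1.5] q7 -1.08
yaw -0.04 shift after yaw: x -17.5 y -150.2 z -195.1
```

Move the arm out of view to check the placements.

Request:
drive_tool(
  increments="0 -40 -20 0 10; 0 -40 -20 0 10; 0 -30 -25 0 10; 0 0 -25 0 10; 0 0 -25 0 10; 0 0 -25 0 10; 0 0 -25 0 10; 0 0 -25 0 10; 0 0 -25 0 10; 0 0 -25 0 10; 0 0 -25 0 10; 0 0 -25 0 10; 0 0 0 0 10; 0 0 0 0 10; 0 0 0 0 10",
)

```text
time: 46.38
position: [0.467, 0.1068, 0.2594]
tool_rot: [-1.57, -0.001, 0.002]
ft_force: [0.2, 0.3, -0.5]
grip_width: 0.966
```

```bash
python3 -c "
from go import *
go(.45,.2,.3,0);grab('scene','pics/s20.png');grab('top','pics/t20.png')"
```

```text
t 46.38 pos [467.  106.8 259.4] head 0.1 tilt(y axis) [-0.     0.001 -1.   ] grip 0.966 F [ 0.2  0.3 -0.5] q7 -0.2
yaw 0.1 shift after yaw: x -17.0 y -40.6 z 93.2
```

View pics/s20.png

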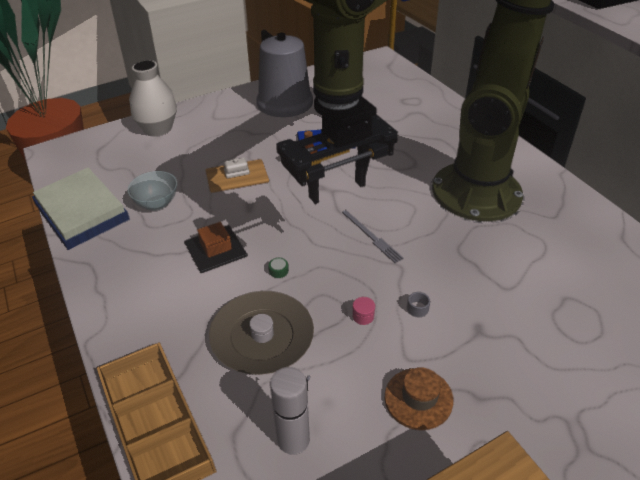

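View pics/t20.png

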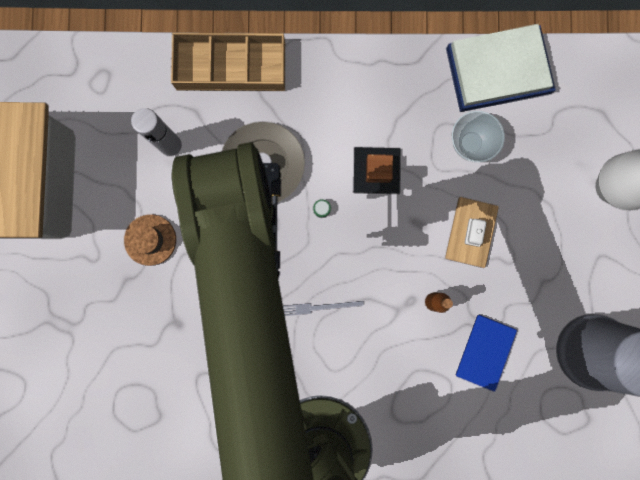

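```bash
python3 -c "
from ov import *
Y=(0,255,255);G=(0,255,0)
pot=(.4675,.3953);tin=(.6474,.1367);box=(.6342,-.1317,0);bd=(.4892,-.352,-12.4)
S=[(circ(*pot,.01,.06),G),(circ(*pot,.05,.032),Y),(circ(*tin,.006,.06),G),(circ(*tin,.042,.022),Y),(rect(.6343,-.1316,.008,.11,.11,0),G),(rect(*box[:2],.048,.056,.056,0),Y),(rect(.4885,-.352,.012,.15,.095,-12.5),G),(rect(*bd[:2],.017,.06,.036,bd[2]),Y),(circ(*bd[:2],.053,.005),Y)]
B='pics/t20.png';C='pics/s20.png'
im=[]
for f,b in [(B,(110,200,90,80)),(B,(340,130,90,80)),(B,(430,190,90,80)),(C,(375,350,90,80)),(C,(170,210,90,80)),(C,(195,140,90,80)),(C,(215,285,90,80))]:
    draw(f,S,b,2.9,'pics/x.png');im.append(cv2.imread('pics/x.png'))
im.append(im[0]*0);im.append(im[0]*0)
im=[cv2.resize(i,(261,195)) for i in im]
cv2.imwrite('pics/mm.png',np.vstack([np.hstack(im[k:k+3]) for k in(0,3,6)]))"
```

```text
(no output)
```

View pics/mm.png

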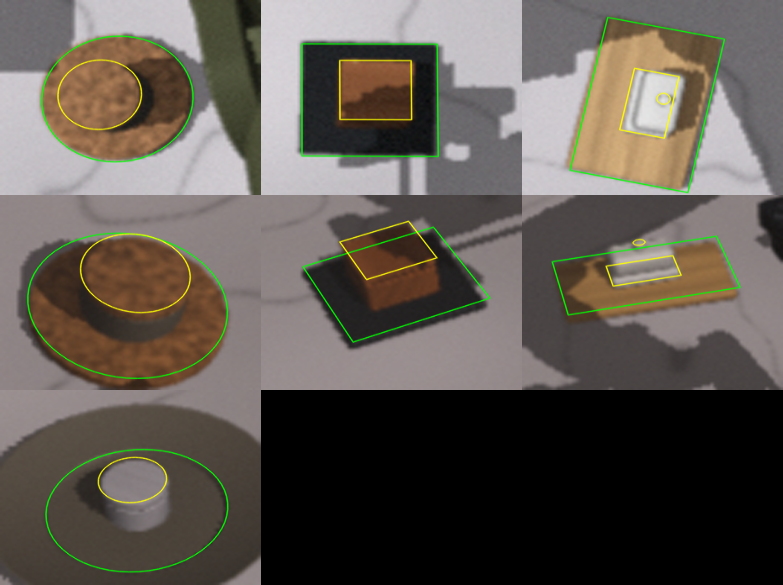

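```bash
python3 -c "
from h import *
print(ctrl.get_state()['time']);print(workorder.close_job())"
```

```text
46.475
the job is handed in; nothing more can be done
None
```

I took both stacks apart, set all four pieces on their own places, and handed the job in at about 46 s of the 104 s. It reported no verdict.

| Piece | Place |
|---|---|
| Butter dish | Wooden serving board |
| Salt box | Slate tile |
| Cheese tin | Pasta plate |
| Sauce pot | Cork trivet |

- **Placement:** I drew the expected outlines over the last pictures. From both cameras, the pot, box and dish look upright and within about 2 mm of the middle of their places. I checked the cheese tin only from the scene camera, because the arm blocked the top view. It also looked upright and in the middle.
- **Drops and contact:** I opened the fingers only once each piece had touched down. No piece was dropped, and the wrist force never read more than a few newtons.
- **Bystanders:** By eye, the salt mill and glass bowl look to be where they were in the first pictures. The look-alikes (pink tin, blue board) were not touched.
- **Arm at the end:** It was open and clear of everything, about 0.26 m up.

None of the checks failed. The only mismatch was an offset of 1–2 mm between the two cameras, which matches the stated calibration accuracy.

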